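Hang the L-plate level and lock the rig to the click

TASK

On the test rig, hang the L-plate from the rack on the rig's pin, by the one of its holes that lets it hang level. Then tighten the rig's locking nut by turning the torque wrench that is already on it clockwise (seen from above) up to its first click, when the handle breaks over at the elbow, and no further, and let go. Leave everything else on the bench where it is.

Things in the scene. Friction and masses are not known exactly. Their poses are not given: they have to be found in the camera images.
- plate_mid (a point): L-plate on edge in a slot of the low black rack (slot holds its lowest 28 mm): aluminium 8 mm thick, even, 0.4 kg. Foot 160 mm long (x -80 to +80 mm), 60 mm high; on it a web from x -80 to +30 mm up to the top edge, 150 mm above the lower edge. Point: mid-foot in x, mid-thickness, 75 mm above the lower edge. x along the foot to its toe, y through the thickness, z up.
- plate_h1 (a point): Centre of hole 1 of the four equal round through-holes (18 mm) in the L-plate's web, in a row 42 mm below the top edge and 108 mm above the lower edge, -62.5 mm along x from plate_mid; at mid-thickness. Axes as plate_mid.
- plate_h2 (a point): Centre of hole 2 of the four equal round through-holes (18 mm) in the L-plate's web, in a row 42 mm below the top edge and 108 mm above the lower edge, -37.5 mm along x from plate_mid; at mid-thickness. Axes as plate_mid.
- plate_h3 (a point): Centre of hole 3 of the four equal round through-holes (18 mm) in the L-plate's web, in a row 42 mm below the top edge and 108 mm above the lower edge, -12.5 mm along x from plate_mid; at mid-thickness. Axes as plate_mid.
- plate_h4 (a point): Centre of hole 4 of the four equal round through-holes (18 mm) in the L-plate's web, in a row 42 mm below the top edge and 108 mm above the lower edge, 12.5 mm along x from plate_mid; at mid-thickness. Axes as plate_mid.
- pin_root (a point): Root of the rig's hanging pin, on its centreline at the post's face, 240 mm above the table. The level steel pin, 10 mm in diameter, stands out 68 mm along this point's -x (towards the robot) from a 30 x 30 mm profile post; z is up. The post's top is 6 mm above the pin's centreline, nothing stands over it.
- nut_axis (a point): Centre of the rig's locking nut on its upright axis, at the height of the wrench's centreline, 85 mm above the table. It stands on a round boss 52 mm across, about 0.2 m beside the post. Its x, y axes mean nothing.
- handle_grip (a point): Handle of the preset break-over torque wrench that sits on the nut: level round bar, grip 24 mm thick, 95 mm long, centreline 85 mm above the table. The point is 145 mm from the nut's axis while straight; the handle runs 45 mm beyond it. Its -x points outward along the handle, z up. Grasp it from above or push its side.
- thread (a joint): Turn of the nut with the wrench's head (rad): grows as the nut is tightened, clockwise seen from above; it starts slack, between 0 and 0.35, and turns easily until it is tight at about 1.0.
- click (a joint): Bend at the wrench's elbow, 35 mm from the nut's axis (rad, same sense); 0 = straight. A spring ball holds it straight up to the set torque (about 11 N at the grip, nut tight). Then it gives way with a click: past about 0.1 it springs on by itself to the next notch at 0.2 and stays there, visibly bent. Pulled on, it would click again at 0.3; past 0.26 is too far.
- spare_mid (a point): Spare plate, not wanted: plain rectangle without holes, 130 x 120 x 8 mm, aluminium, standing in the other slot of the rack (slots 70 mm apart; which slot is which varies). Point at its centre. Bystander.
- glue_mid (a point): Bystander: white bottle, 36 mm across, 105 mm tall, point at its mid-height.
- tube_mid (a point): Bystander: white tube standing on its cap, 38 mm across, 105 mm tall, point at its mid-height.
- dish_mid (a point): Bystander: shallow bowl, 84 mm across, 30 mm high, standing on the table under or beside the wrench's sweep; point at its mid-height.
- spanner_grip (a point): Bystander: flat open-ended spanner, 150 mm long, lying on the table; point on its shank.
- socket_mid (a point): Bystander: steel socket, 26 mm across, 28 mm high, point at its mid-height.
- gauge_base (a point): Foot (table level, on the axis) of a fixed dial-gauge stand between rack and rig, an obstacle: round foot 52 mm across, 30 mm high, thin upright rod to 185 mm, a dial 44 mm across at 140 mm height.
- offcut_mid (a point): Bystander: aluminium block 40 x 40 x 60 mm high, point at its centre.

How it is judged:
On the way, in this order (a step that is already met when the one before it is completed fails the run):
1. the L-plate hangs level on the pin by the right hole, let go (x of plate_h3 in the frame of pin_root between -0.066 and -0.003 m and y of plate_h3 in the frame of pin_root between -0.01 and 0.01 m and z of plate_h3 in the frame of pin_root between -0.012 and 0.008 m and angle between plate_mid's own x axis and vertical between 1.4508 and 1.6908 rad and angle between plate_mid's own z axis and vertical below 0.25 rad and contact force between plate and the fingers below 0.1 N and linear speed of plate below 0.03 m/s), for 0.3 s.
2. the wrench has clicked once (value of joint click between 0.15 and 0.26 rad and value of joint thread above 0.9 rad), for 0.2 s.
At the end, for the whole second after the job is handed in: The L-plate hangs on the pin by the hole above its balance point (hole 3), its foot level within 0.12 rad (7 degrees), let go and still; the nut is tight (thread above 0.9 rad) and the wrench has broken over once (click joint between 0.15 and 0.26 rad) and is let go (all of step 1 and all of step 2 and velocity of joint click below 0.05 rad/s and contact force between the fingers and click below 0.1 N); the robot touches nothing.
It fails at once if the wrench is pulled on past its click towards a second (click joint above 0.26 rad) (value of joint click above 0.26 rad).
It fails at once if a bystander (spare plate, bottle, tube, dish, spanner, socket or block) is shifted by more than 25 mm (distance of any of spare_mid, glue_mid, tube_mid, dish_mid, spanner_grip, socket_mid, offcut_mid from where it was at the start of the episode above 0.025 m).
It also fails if it takes over 64 s, if anything falls off the work surface, if the arm or the gripper's body presses on something with over 40 N, if the wrist force passes 120 N, or if a joint passes its speed limit or range.

ROBOT

A 6-joint arm with a two-finger parallel gripper is mounted at the origin on the work surface. World frame = base frame: x ahead of the robot, y to its left, z up, the work surface at z = 0. Lengths are in m, angles in rad, forces in N, time in s.
With the tool pointing down it reaches from about 0.375 to 0.9 m from the base axis. Payload 3.1 kg.
Tool frame: the origin (TCP) lies between the finger pads; the fingertips stand 8 mm ahead of it and the grasp point (between the pads) lies 11 mm behind it; z points along the fingers, y is the line along which they close (so a half turn about z gives the same grasp; the last joint's range is limited). The gripper opens to 87 mm and grips with 3 to 60 N. Pads are 19 mm wide; open, the fingers measure 117 mm over their backs; the gripper's body (75 mm by 190 mm) begins 51 mm behind the grasp point.
Start: joints at [-1.514, 0.527, 1.433, -0, 1.181, -0.178], TCP at [0.146, -0.608, 0.231] pointing down, gripper open.
Joint ranges: [-3.08, 3.08], [-0.75, 2.2], [0.22, 2.44], [-1.43, 4.57], [0, 2.65], [-2.85, 2.85]. Speed limits (rad/s): [2.79, 2.79, 3.14, 3.14, 3.14, 3.14].

INTERFACE

Orientations are given as a unit quaternion [x, y, z, w].
In Python, from rig import robot, vision, job gives the robot as it stands.
- The arm moves only by the shell command python3 -m handwheel 'ROWS' [OPENING] [FORCE]. ROWS is JSON, a list of rows, each a list of 4 numbers: the shift along the tool's x, y, z as a fraction of full scale, then the turn about the tool's z as a fraction of full scale. A call has 1 to 20 rows; each row is the pose to reach, as a shift and turn from the pose commanded when the call began, along the tool's axes at that moment, turning the shorter way round; what a row does not reach only later rows make up. Full scale, the value 1, is 300 mm for a shift and 2 pi rad for a turn. A row lasts 1/12 s, in which the tool goes at most 41.7 mm and 7.16 degrees, less where a joint would pass 70% of its speed; a pose out of reach is approached as far as the arm can. A call with a number of a shift or a turn outside -1 to 1 is refused whole. A call with a gripper value outside its range is refused whole. OPENING is the opening in per cent of the stroke, from 0 (shut) to 100 (fully open), set as the call begins (- or left out, the last holds). The fingers move at their own pace and stop on an object; FORCE is the grip in N (left out, the last holds). Time passes only in rows, so rows that repeat a pose let the fingers close. It gives the time, the measured TCP pose, the force, the opening and the grip force at its end, in the units of the state.
- robot.get_obs(): the state, without advancing time (a new reading comes with each control period).
- vision.camera(name): name is "scene" or "top" or "wrist"; returns a dict with "frame" (420x560x3 uint8, red, green, blue), "K" (3x3 intrinsics, pixels), "cam_to_world" (4x4, takes a point from camera to world coordinates); the wrist camera has in their place "hand_eye" (4x4, takes a point from camera to tool coordinates, whose origin is the TCP and whose axes are the flange's). Camera axes: x right, y down, z forward; pixel columns grow to the right and rows downward; lengths in m; the calibration is good to about 2 mm. A picture is of the moment at which its call begins: read the wrist's pose just before it. There is no depth.
- job.hand_in(): hands the job in; it is judged then, once.
Trained networks look in the newest picture that a camera, given by its name, has taken for a name from the list of things; names that differ only in an ending like _2 or _b are one class to them, and where a whole thing is asked for, a point or a joint stands for the part that bears it (a point fixed in the world has none). Each returns a list of dicts, best first, with "conf" (0 to 1); they miss things now and then, are a little off and sometimes report something else, mostly with a low value. They report only what shows in the picture. A call takes as long as a camera call.
- vision.look_for(camera, label): "point" ([row, column] in pixels, amid what is visible of it).
- vision.outline_of(camera, label): "mask" (420x560 bool, what is visible of it) and "point" ([row, column] in pixels, amid what is visible of it).
The state is a dict: "time": time; "q": joint angles; "joint_velocities": joint speeds; "joint_torque": joint torques, N m; "position": TCP position; "tool_rot": TCP orientation; "ft_force": force on the tool from outside, world axes, zero at the start; "moment": the same for the moment, N m; "grip_width": finger opening in m; "grip_force": force on a finger pad.
Only numpy, scipy, OpenCV 4.12 (cv2) and the standard library are available. Lean on these libraries where they do the work, as an engineer would, in place of code of your own. Each camera call takes 0.05 s, during which the arm holds its last target. There are 200 camera calls.

## Working session

There is one attempt and no reset: what is moved stays moved. The work goes in short steps, Python scripts to look and compute and a shell command to move; the robot and the scene stay as the last step left them, time stands still between calls to the robot, and variables do not carry over. Pictures are saved under pics/ and viewed, at most 10 in all, crops included, and the job is handed in when it is done.

```bash
ls; mkdir -p pics; python3 - <<'E'
from rig import robot, vision, job
import cv2,numpy as np
o=robot.get_obs();print(o)
for c in ["scene","top"]:
    d=vision.camera(c);print(c,d["K"].tolist(),np.round(d["cam_to_world"],4).tolist())
    cv2.imwrite(f"pics/{c}0.png",d["frame"][:,:,::-1])
    for n in "plate_mid plate_h1 plate_h2 plate_h3 plate_h4 pin_root nut_axis handle_grip spare_mid glue_mid tube_mid dish_mid spanner_grip socket_mid gauge_base offcut_mid".split():
        print(n,[(np.round(r["point"],1).tolist(),round(r["conf"],2)) for r in vision.look_for(c,n)][:2])
E
```

```text
pics
{'time': 0.0, 'q': array([-1.51349360e+00,  5.28489223e-01,  1.43391922e+00, -1.89864582e-05,
        1.18137090e+00, -1.78477259e-01]), 'joint_velocities': array([-1.89746684e-04, -1.01220370e-03, -1.31488658e-03, -4.50756074e-05,
        1.71436900e-03, -5.37275368e-04]), 'joint_torque': array([ 1.98719688e-03, -4.40034807e+01, -1.76587182e+01,  6.32044114e-02,
        5.81334683e-02, -1.71508950e-04]), 'position': array([ 0.1459963 , -0.60696794,  0.22955206]), 'tool_rot': array([ 9.93058000e-01,  1.17620629e-01,  5.74400159e-05, -1.09187284e-03]), 'ft_force': array([ 0.23686442,  0.0640611 , -0.06143937]), 'moment': array([-0.04205754,  0.00189054,  0.02559569]), 'grip_force': 0.0, 'grip_width': 0.08686333563256594}
scene [[466.22326385245924, 0.0, 284.51359513448125], [0.0, 466.22326385245924, 211.21911246520827], [0.0, 0.0, 1.0]] [[0.6097, 0.6465, -0.4585, 1.0723], [0.7925, -0.5077, 0.338, -0.3406], [-0.0143, -0.5694, -0.8219, 1.0208], [0.0, 0.0, 0.0, 1.0]]
plate_mid [([262.0, 136.9], 0.55)]
plate_h1 [([268.6, 136.6], 0.87)]
plate_h2 [([268.6, 136.6], 0.87)]
plate_h3 [([26
[... 759 characters left out ...]
.116, -0.9932, 1.4116], [0.0, 0.0, 0.0, 1.0]]
plate_mid [([250.7, 402.7], 0.72)]
plate_h1 [([253.4, 398.7], 0.63)]
plate_h2 [([253.4, 398.7], 0.63)]
plate_h3 [([253.4, 398.7], 0.63)]
plate_h4 [([253.4, 398.7], 0.63)]
pin_root [([251.6, 399.4], 0.68)]
nut_axis []
handle_grip [([246.3, 199.9], 0.75), ([278.9, 263.6], 0.54)]
spare_mid [([279.1, 264.7], 0.24)]
glue_mid [([177.0, 135.9], 0.55), ([276.2, 264.2], 0.44)]
tube_mid [([178.9, 139.0], 0.6)]
dish_mid [([243.9, 159.9], 0.94), ([219.5, 199.4], 0.6)]
spanner_grip [([255.1, 228.9], 0.73)]
socket_mid [([214.8, 314.3], 0.63), ([279.8, 264.9], 0.41)]
gauge_base [([269.6, 302.8], 0.81), ([247.7, 397.6], 0.52)]
offcut_mid [([183.4, 380.1], 0.77)]
```

View pics/scene0.png

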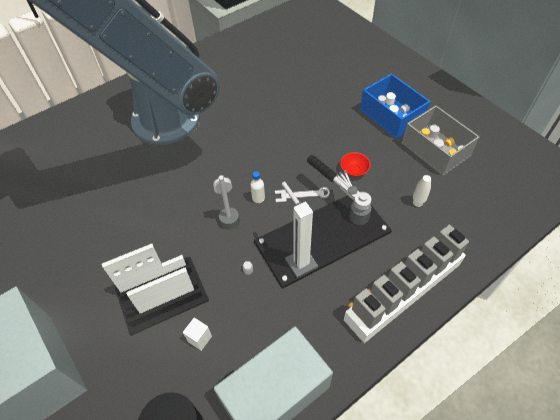

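View pics/top0.png

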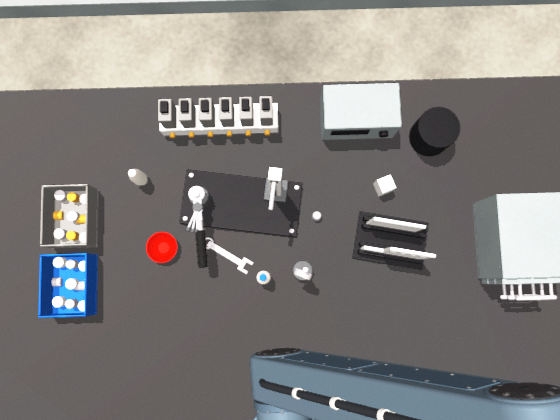

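The scene view shows the L-plate in the rack's near slot (holes around row 268, columns 112–150, web towards −y and toe towards +y). The post top is at about (210,304), the pin runs to (183,286), and the wrench handle points towards the robot with the red dish beside its sweep. The top view agrees: plate line from (248,360) to (255,436), pin from (180,274) to (208,271), nut near (195,197). Zoomed crops next.

```bash
python3 - <<'E'
import cv2,numpy as np
t=cv2.imread("pics/top0.png");s=cv2.imread("pics/scene0.png")
def crop(i,r,c,h,w,k): return cv2.resize(i[r:r+h,c:c+w],None,fx=k,fy=k,interpolation=cv2.INTER_CUBIC)
# 2x2, each 100x75*4... top rig, top rack, scene rig, scene rack
a=[crop(t,160,180,75,100,4) if 0 else crop(t,160,185,100,100,3),crop(t,200,348,100,100,3),crop(s,165,275,100,100,3),crop(s,235,100,100,100,3)]
im=np.vstack([np.hstack(a[:2]),np.hstack(a[2:])])
for k in range(0,600,60):
  for b in (0,300):
    cv2.putText(im,str(k%300//3),(k,b+8),0,.3,(0,255,255),1); cv2.putText(im,str(k%300//3),(b,k+8),0,.3,(0,255,255),1)
cv2.imwrite("pics/crop1.png",im)
E
```

```text
(no output)
```

View pics/crop1.png

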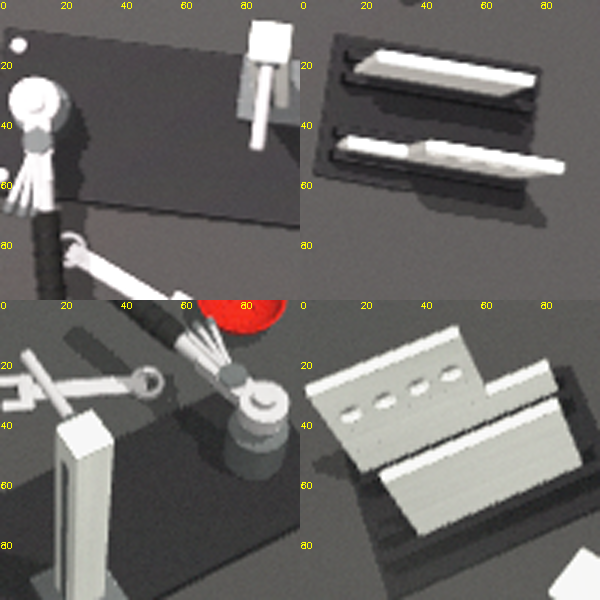

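Top rig crop: post top centred at about (174,275), pin tip (209.5,270.7), nut about (192.7,196.7). Rack crop: the web's top edge runs from (249,389.7) to (256,436.3) in the top view, and from (264.3,102.3) to (245,152.3) in the scene view. I'll triangulate these.

```bash
cat > h.py <<'E'
import numpy as np, json
C={"scene":([466.2233,284.5136,211.2191],[[0.6097,0.6465,-0.4585,1.0723],[0.7925,-0.5077,0.338,-0.3406],[-0.0143,-0.5694,-0.8219,1.0208]]),
"top":([518.30175,282.8859,216.6715],[[-0.0283,-0.9929,0.1158,0.4217],[-0.9996,0.0276,-0.0077,0.0044],[0.0045,-0.116,-0.9932,1.4116]])}
def ray(c,col,row):
    f,cx,cy=C[c][0];T=np.array(C[c][1]);d=T[:,:3]@[(col-cx)/f,(row-cy)/f,1];return T[:,3],d
def atz(c,col,row,z):
    o,d=ray(c,col,row);return (o+d*(z-o[2])/d[2]).round(4)
def tri(t,s):
    A=np.zeros((3,3));b=np.zeros(3)
    for o,d in(ray("top",*t),ray("scene",*s)):
        d=d/np.linalg.norm(d);P=np.eye(3)-np.outer(d,d);A+=P;b+=P@o
    p=np.linalg.solve(A,b);r=[np.linalg.norm(np.cross(p-o,d/np.linalg.norm(d))) for o,d in(ray("top",*t),ray("scene",*s))]
    return p.round(4),np.round(r,4)
E
python3 - <<'E'
from h import *
print("tip",tri((270.7,209),(283.3,182)),atz("top",270.7,209,.24),atz("scene",283.3,182,.24))
print("post top",tri((275.3,174),(303.3,207)),atz("top",275.3,174,.246),atz("scene",303.3,207,.246))
print("root",atz("top",273,181.5,.24),atz("scene",298.5,203,.24))
print("web R(-y)",tri((436.3,256),(102.3,264.3)))
print("web L(+y)",tri((389.7,249),(152.3,245)))
print("nut",tri((196.7,192.7),(362.5,199)),atz("top",196.7,192.7,.095))
print("handle",atz("top",200.7,230,.085),atz("top",202,266,.085), atz("scene",325.9,171.2,.085),atz("top",199.9,246.3,.085))
print("dish",atz("top",161,248,.015),"gauge",tri((303,270),(224,186)),atz("top",303,271,.0),"socket",atz("top",317,216,.015),"glue",atz("top",263,277,.1),"offcut",atz("top",385,185,.03))
E
```

```text
tip (array([0.5766, 0.023 , 0.2426]), array([0.0005, 0.0005])) [0.5767 0.0226 0.24  ] [0.5751 0.0246 0.24  ]
post top (array([0.6565, 0.0113, 0.2495]), array([0.0017, 0.0017])) [0.6563 0.0099 0.246 ] [0.6554 0.0144 0.246 ]
root [0.6401 0.0157 0.24  ] [0.6382 0.0158 0.24  ]
web R(-y) (array([ 0.4624, -0.3711,  0.1597]), array([0.0017, 0.0017]))
web L(+y) (array([ 0.482, -0.263,  0.153]), array([0.0004, 0.0004]))
nut (array([0.6439, 0.2143, 0.0924]), array([0.0001, 0.0001])) [0.6433 0.2138 0.095 ]
handle [0.5478 0.206  0.085 ] [0.4557 0.2036 0.085 ] [0.5165 0.2056 0.085 ] [0.506  0.2085 0.085 ]
dish [0.5088 0.3239 0.015 ] gauge (array([ 0.4377, -0.0501,  0.1464]), array([0.0005, 0.0005])) [ 0.4366 -0.0568  0.    ] socket [ 0.5838 -0.099   0.015 ] glue [0.4234 0.0485 0.1   ] offcut [ 0.6614 -0.2849  0.03  ]
```

Checks pass: the web comes out 0.110 m long, the pin tip is at z=0.24, and the pin-to-nut spacing is about 0.2 m. Now moving: first clear of the equipment box, turning to the plate's angle.

```bash
python3 -m handwheel '[[0,0,-0.1,-0.01],[0.1,-0.13,-0.2,-0.03],[0.514,-0.655,-0.3,-0.184],[0.514,-0.655,-0.3,-0.184],[0.514,-0.655,-0.3,-0.184],[0.514,-0.655,-0.3,-0.184],[0.514,-0.655,-0.3,-0.184],[0.514,-0.655,-0.3,-0.184],[0.514,-0.655,-0.3,-0.184],[0.514,-0.655,-0.3,-0.184],[0.514,-0.655,-0.3,-0.184],[0.514,-0.655,-0.3,-0.184],[0.514,-0.655,-0.3,-0.184]]' 45
```

```text
time: 2.78
position: [0.25, -0.3807, 0.3206]
tool_rot: [0.768, 0.64, 0.0, 0.0]
ft_force: [-0.0, -0.7, 0.3]
grip_width: 0.0392
grip_force: 0.0
```

```bash
python3 -m handwheel '[[0.383,0.689,0.2,0],[0.383,0.689,0.2,0],[0.383,0.689,0.2,0],[0.383,0.689,0.2,0],[0.383,0.689,0.2,0],[0.383,0.689,0.2,0],[0.383,0.689,0.2,0],[0.383,0.689,0.2,0],[0.383,0.689,0.2,0]]'; python3 - <<'E'
from rig import robot, vision
import cv2,numpy as np
o=robot.get_obs();d=vision.camera("wrist");cv2.imwrite("pics/w1.png",d["frame"][:,:,::-1])
print(o["position"],o["tool_rot"],d["K"].tolist(),np.round(d["hand_eye"],4).tolist())
print([(r["point"],r["conf"]) for r in vision.look_for("wrist","plate_mid")])
E
```

```text
time: 3.53
position: [0.4733, -0.3044, 0.2601]
tool_rot: [0.768, 0.641, -0.0, -0.001]
ft_force: [-0.6, 0.4, 1.1]
grip_width: 0.0392
grip_force: 0.0
[ 0.4733315  -0.30444001  0.26014671] [ 7.67621252e-01  6.40903322e-01 -3.87814125e-04 -6.27476573e-04] [[319.88182363784, 0.0, 283.263848061916], [0.0, 319.88182363784, 207.57999073479473], [0.0, 0.0, 1.0]] [[-0.0002, -0.9606, -0.2781, 0.0778], [1.0, -0.0005, 0.001, 0.0006], [-0.0011, -0.2781, 0.9606, -0.1551], [0.0, 0.0, 0.0, 1.0]]
[]
```

View pics/w1.png

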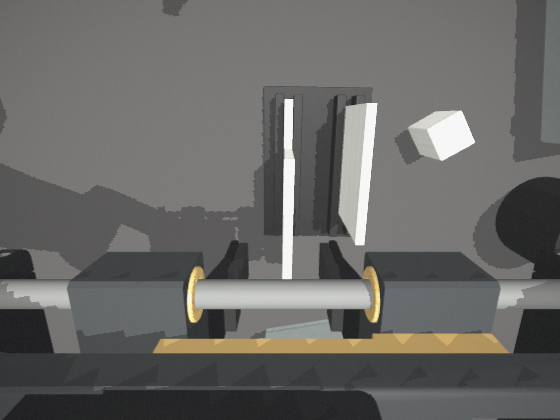

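The wrist view shows the L-plate's edge running vertically at columns 287–289, so it is aligned with the tool. The web's toe-side end is at row 152, and the plate is midway between the fingers. Computing the offset.

```bash
cat >> h.py <<'E'
KW=(319.8818,283.2638,207.58)
HE=np.array([[-0.0002,-0.9606,-0.2781,0.0778],[1,-0.0005,0.001,0.0006],[-0.0011,-0.2781,0.9606,-0.1551]])
def wtool(col,row,zt):
    f,cx,cy=KW;d=HE[:,:3]@[(col-cx)/f,(row-cy)/f,1];o=HE[:,3];return (o+d*(zt-o[2])/d[2]).round(4)
E
python3 - <<'E'
from h import *
import cv2
g=cv2.cvtColor(cv2.imread("pics/w1.png"),6)
for r in (110,130,145,148,150,152,154,156,158,165,200,240,270): 
    c=np.where(g[r,270:310]>200)[0]+270; print(r,c.min() if len(c) else 0,c.max() if len(c) else 0)
for zt in (.104,.107,.11): print(zt,wtool(289.5,152,zt),wtool(287,270,zt))
E
```

```text
110 284 292
130 284 292
145 284 291
148 284 291
150 285 291
152 285 292
154 285 292
156 285 293
158 285 293
165 284 294
200 283 293
240 283 292
270 282 291
0.104 [0.0492 0.0059 0.104 ] [-0.0553  0.0042  0.104 ]
0.107 [0.0489 0.0059 0.107 ] [-0.0568  0.0042  0.107 ]
0.11 [0.0486 0.006  0.11  ] [-0.0584  0.0043  0.11  ]
```

```bash
python3 -m handwheel '[[0.003,0.016,0.1,0],[0.003,0.016,0.2,0],[0.003,0.016,0.3,0],[0.003,0.016,0.38,0],[0.003,0.016,0.423,0],[0.003,0.016,0.423,0],[0.003,0.016,0.423,0]]' - 40; python3 -m handwheel '[[0,0,0,0],[0,0,0,0],[0,0,0,0],[0,0,0,0],[0,0,0,0],[0,0,0,0]]' 0 40; python3 - <<'E'
from h import *
import cv2
g=cv2.cvtColor(cv2.imread("pics/w1.png"),6);print(g[146:170,288])
def proj(x,y,z):
    R=HE[:,:3];p=R.T@(np.array([x,y,z])-HE[:,3]);return KW[1]+KW[0]*p[0]/p[2],KW[2]+KW[0]*p[1]/p[2]
for x in (.0435,.049): print(x,proj(x,.005,.104),proj(x,.005,.194))
E
```

```text
time: 4.22
position: [0.4778, -0.3051, 0.1338]
tool_rot: [0.768, 0.64, -0.0, -0.0]
ft_force: [-0.5, -0.6, -0.5]
grip_width: 0.0394
grip_force: 0.0
time: 4.72
position: [0.4788, -0.3043, 0.1341]
tool_rot: [0.767, 0.641, -0.0, 0.0]
ft_force: [-1.3, 0.1, 5.9]
grip_width: 0.0075
grip_force: 40.0
[247 247 247 238 234 232 230 230 232 232 232 230 228 247 247 247 247 247
 247 247 247 247 247 247]
0.0435 (np.float64(288.3656878205941), np.float64(159.17178174882793)) (np.float64(286.9949646813643), np.float64(148.0921564021308))
0.049 (np.float64(288.39469355608065), np.float64(152.3051448875877)) (np.float64(287.01056098370356), np.float64(142.90510605853103))
```

End face spans rows 149–158, so hole 3 sits within about 1 mm of the TCP in x. The plate is gripped (7.5 mm at 40 N). Lift.

```bash
python3 -m handwheel '[[0,0,-0.05,0],[0,0,-0.1,0],[0,0,-0.16,0],[0,0,-0.25,0],[0,0,-0.36,0],[0,0,-0.48,0],[0,0,-0.6,0],[0,0,-0.667,0],[0,0,-0.667,0],[0,0,-0.667,0]]'
```

```text
time: 5.55
position: [0.4786, -0.3039, 0.3336]
tool_rot: [0.767, 0.641, 0.0, 0.0]
ft_force: [-0.8, 1.2, -5.2]
grip_width: 0.0077
grip_force: 39.9
```

```bash
python3 -m handwheel '[[0.08,-0.007,0,-0.002],[0.2,-0.018,0,-0.009],[0.34,-0.03,0,-0.009],[0.48,-0.042,0,-0.009],[0.62,-0.055,0,-0.009],[0.74,-0.067,0,-0.009],[0.813,-0.074,0,-0.009],[0.813,-0.074,0,-0.009],[0.813,-0.074,0,-0.009],[0.813,-0.074,0,-0.009]]'; python3 - <<'E'
from rig import robot, vision
import cv2,numpy as np
o=robot.get_obs();d=vision.camera("wrist");w=d["frame"][:,:,::-1].copy()
cv2.imwrite("pics/w2.png",w)
print(o["position"],o["tool_rot"])
E
```

```text
time: 6.38
position: [0.4993, -0.0603, 0.3315]
tool_rot: [0.749, 0.663, -0.001, -0.002]
ft_force: [-0.2, -0.4, -4.4]
grip_width: 0.0074
grip_force: 40.0
[ 0.49930096 -0.06033164  0.33154908] [ 0.74887752  0.66270476 -0.00140344 -0.00169957]
```

View pics/w2.png

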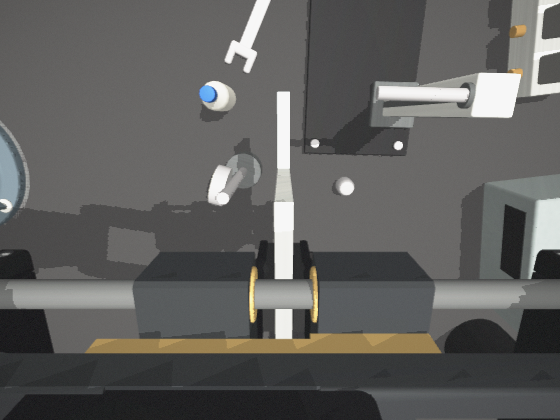

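The wrist view shows the pin from tip (row 94, column 377) to root (95, 467), nearly along the image row. The held plate is upright, with its web end at rows 170–203. Measuring the pin in tool coordinates.

```bash
python3 - <<'E'
from h import *
import cv2
g=cv2.cvtColor(cv2.imread("pics/w2.png"),6).astype(int)
for c in (374,376,378,380,385,395,410,425,440,455,462,466,470,474): 
    col=g[75:115,c]; r=np.where(col>165)[0]+75; print(c,r.min() if len(r) else 0,r.max() if len(r) else 0,col[5:33:2])
print(g[95,368:384]); print("plate",g[90:100,284],g[164:176,284],g[198:210,284])
zt=.0915
for p in ((376,94),(390,94),(450,95.5),(467,96)): print(p,wtool(*p,zt))
def proj(x,y,z):
    R=HE[:,:3];p=R.T@(np.array([x,y,z])-HE[:,3]);return np.round([KW[1]+KW[0]*p[0]/p[2],KW[2]+KW[0]*p[1]/p[2]],1)
print("webtop",proj(.0429,0,-.022),"webbot",proj(.0429,0,.068),"toe top",proj(.0929,0,.068))
E
```

```text
374 0 0 [ 74  87  94 103 117 128 133 135 137 148 154 157 111 111]
376 0 0 [ 74 157 161 157 143 129 122 122 123 124 156 113 112 112]
378 86 98 [ 72 155 160 180 151 152 167 171 176 168 115 108 109 109]
380 86 98 [ 73 151 154 235 243 245 245 240 225 177 116 109 111 110]
385 86 98 [ 72 149 156 231 243 245 245 240 228 182 136  72  70  70]
395 86 98 [ 72 147 157 217 241 245 246 241 232 194 117  70  69  86]
410 87 99 [ 74 138 154 161 239 245 245 243 236 205 139  71  67 153]
425 87 99 [103 102 148 146 234 243 245 244 239 215 160  69 108 158]
440 87 100 [104 165 154 157 227 242 245 244 241 223 178  72 156 157]
455 78 100 [158 155 156 155 221 240 244 245 241 230 191 141 158 153]
462 77 100 [157 155  90  68 212 239 244 245 241 232 195  99  66  67]
466 76 99 [155 116  67  64 191 237 243 243 236 233 124  76 101  91]
470 75 75 [155 122 127 134 115 122 133 133 142 135 127 121 112 125]
474 96 114 [154 153 136 135 142 150 152 154 171 198 229 245 247 247]
[ 76  68  55  60  72  97 136 143 123 131 180 232 233 234 235 234]
plate [105 174 247 247 247 247 247 247 247 247] [247 247 247 247 242 217 214 215 212 213 212 215] [204 202 186 181 247 247 247 247 247 247 247 247]
(376, 94) [0.0925 0.0684 0.0915]
(390, 94) [0.0925 0.0786 0.0915]
(450, 95.5) [0.0914 0.1224 0.0915]
(467, 96) [0.0911 0.1349 0.0915]
webtop [281.5 199.5] webbot [282.1 166.9] toe top [282.  91.]
```

Pin axis is at tool x ≈ +0.093, tip y 0.069, root y 0.135, aligned within 1°. Hole 3 is at tool x ≈ −0.001. Lining up in front of the pin.

```bash
python3 -m handwheel '[[0.08,0,0,0],[0.2,0,0,0],[0.29,0,0,0],[0.313,0,0.08,0],[0.313,0,0.17,0],[0.313,0,0.238,0],[0.313,0,0.238,0],[0.313,0,0.238,0],[0.313,0,0.238,0]]'; python3 - <<'E'
from rig import robot, vision
import cv2,numpy as np
o=robot.get_obs();w=vision.camera("wrist")["frame"][:,:,::-1];s=vision.camera("scene")["frame"][:,:,::-1]
cv2.imwrite("pics/w3.png",w);cv2.imwrite("pics/s3.png",s)
k=cv2.resize(s[130:260,230:360],None,fx=3,fy=3,interpolation=2)
im=np.hstack([cv2.resize(w,(400,300)),cv2.resize(k,(400,400))[:300]]) if 0 else np.hstack([np.pad(cv2.resize(w,(400,300)),((0,90),(0,0),(0,0))),k])
cv2.imwrite("pics/c3.png",im);print(o["position"],o["tool_rot"])
E
```

```text
time: 7.18
position: [0.5129, 0.0318, 0.2631]
tool_rot: [0.75, 0.662, 0.001, 0.001]
ft_force: [0.3, -0.6, -4.1]
grip_width: 0.0073
grip_force: 40.0
[0.51292724 0.03178429 0.26311421] [7.49571114e-01 6.61923216e-01 5.49175063e-04 7.06118837e-04]
```

View pics/c3.png

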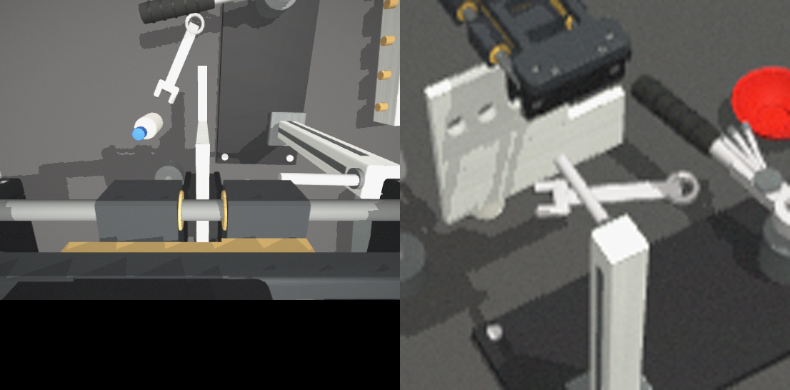

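The plate is lined up in front of the pin in both views. Holes 1 and 2 are visible in the scene image at about (172,249) and (168,258). I'll check the held plate's height from the scene view against the pin's.

```bash
python3 - <<'E'
from h import *
import cv2
def ps(p,c="scene"):
    (f,cx,cy),T=C[c];T=np.array(T);q=T[:,:3].T@(np.array(p)-T[:,3]);return np.round([cx+f*q[0]/q[2],cy+f*q[1]/q[2]],1)
P=np.array([.5129,.0318,.2631]);a=2*np.arctan2(.6619,.7496);tx=np.array([np.cos(a),np.sin(a),0]);ty=np.array([np.sin(a),-np.cos(a),0])
pl=lambda x,z,y=.004:P+tx*x+ty*y+np.array([0,0,z])
for n,x,z in(("h2",-.026,-.020),("h1",-.051,-.020),("topL",-.0685,.022),("botL",-.0685,-.128),("toe top",.0915,-.068),("toe bot",.0915,-.128),("step",.0415,-.068)): print(n,ps(pl(x,z)))
print("pin tip pred", ps([.5767,.0226,.24]),"post", ps([.6563,.0113,.246]))
s=cv2.imread("pics/s3.png");k=cv2.resize(s[145:215,230:315],None,fx=9,fy=8.5,interpolation=2)
for i in range(0,85,10): cv2.putText(k,str(230+i),(i*9,10),0,.35,(0,0,255),1)
for i in range(0,70,10): cv2.putText(k,str(145+i),(0,int(i*8.5)+10),0,.35,(0,0,255),1)
cv2.imwrite("pics/c4.png",k)
E
```

```text
h2 [259.1 167.9]
h1 [248.9 172.5]
topL [239.9 163. ]
botL [245.9 205. ]
toe top [304.6 161.1]
toe bot [304.1 177.4]
step [286.1 169.7]
pin tip pred [283.  182.9] post [302.4 208.1]
```

View pics/c4.png

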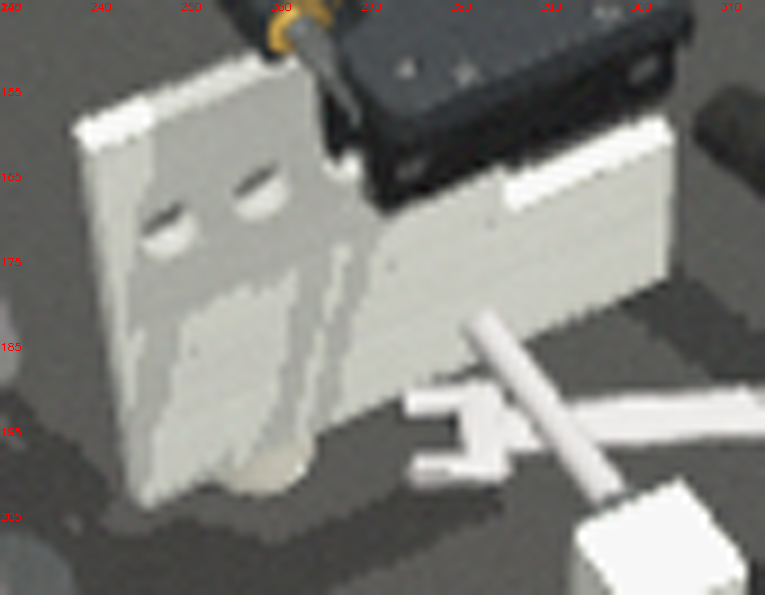

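Predicted holes match the picture within 0.5 px. Lower 3 mm and slide onto the pin.

```bash
python3 -m handwheel '[[0,0,0.01,0],[0,0.05,0.01,0],[0,0.1,0.01,0],[0,0.15,0.01,0],[0,0.19,0.01,0],[0,0.22,0.01,0],[0,0.24,0.01,0],[0,0.26,0.01,0],[0,0.28,0.01,0],[0,0.28,0.01,0],[0,0.28,0.01,0]]'
```

```text
time: 8.2
position: [0.595, 0.0227, 0.2592]
tool_rot: [0.749, 0.663, -0.0, -0.0]
ft_force: [0.0, 0.2, -4.9]
grip_width: 0.0079
grip_force: 40.0
```

```bash
python3 -m handwheel '[[0,0.02,0,0],[0,0.04,0,0],[0,0.06,0,0],[0,0.06,0.004,0],[0,0.06,0.008,0],[0,0.06,0.01,0],[0,0.06,0.01,0],[0,0.06,0.01,0]]'; python3 - <<'E'
from rig import robot, vision
import cv2
w=vision.camera("scene")["frame"][:,:,::-1];cv2.imwrite("pics/c5.png",cv2.resize(w[130:250,230:370],None,fx=5,fy=5,interpolation=2))
E
```

```text
time: 8.87
position: [0.6127, 0.0205, 0.2562]
tool_rot: [0.749, 0.663, -0.0, -0.0]
ft_force: [0.0, -0.2, -3.7]
grip_width: 0.0077
grip_force: 40.0
```

View pics/c5.png

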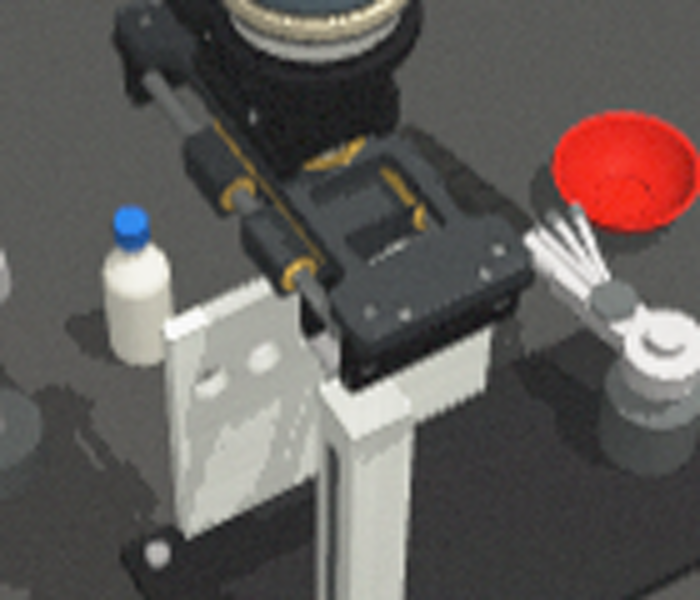

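The plate is threaded on the pin in front of the post, with holes 1 and 2 still visible to the left and no side force. Releasing gently.

```bash
python3 -m handwheel '[[0,0,0,0],[0,0,0,0],[0,0,0,0],[0,0,0,0],[0,0,0,0],[0,0,0,0]]' 28; python3 -m handwheel '[[0,0,-0.03,0],[0,0,-0.07,0],[0,0,-0.13,0],[0,0,-0.2,0],[0,0,-0.3,0],[0,0,-0.36,0],[0,0,-0.36,0],[0,0,-0.36,0],[0,0,-0.36,0]]';  python3 - <<'E'
from rig import robot, vision
import cv2,numpy as np
o=robot.get_obs()
w=vision.camera("wrist")["frame"][:,:,::-1];cv2.imwrite("pics/w6.png",w)
s=vision.camera("scene")["frame"][:,:,::-1];cv2.imwrite("pics/s6.png",s)
t=vision.camera("top")["frame"][:,:,::-1];cv2.imwrite("pics/t6.png",t)
a=cv2.resize(s[130:250,230:370],None,fx=2.5,fy=2.5,interpolation=2)
cv2.imwrite("pics/c6.png",np.hstack([cv2.resize(w,(400,300)),a]))
print(o["position"],o["tool_rot"],o["grip_width"])
E
```

```text
time: 9.42
position: [0.6132, 0.0204, 0.2567]
tool_rot: [0.749, 0.663, 0.0, 0.0]
ft_force: [0.4, -0.7, 0.2]
grip_width: 0.0237
grip_force: 0.0
time: 10.17
position: [0.6123, 0.0205, 0.3635]
tool_rot: [0.749, 0.663, -0.001, -0.001]
ft_force: [-1.2, 0.3, -1.0]
grip_width: 0.0245
grip_force: 0.0
[0.61229611 0.02053834 0.36348884] [ 7.49005696e-01  6.62562873e-01 -6.26858883e-04 -7.16787422e-04] 0.024523869624126844
```

View pics/c6.png

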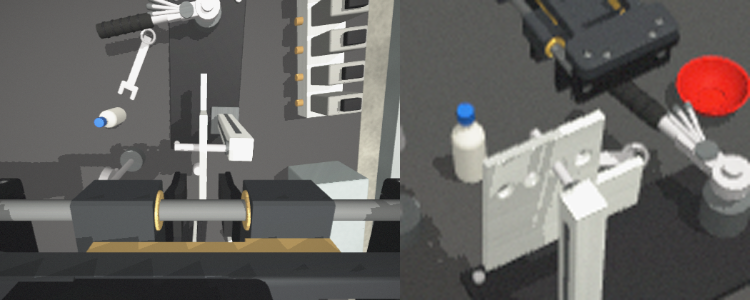

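The plate hangs level on the pin: pin through hole 3, holes 1 and 2 on one side, hole 4 on the other, gripper clear. Now the wrench: close the fingers and move behind the handle (−y side), staying high first.

```bash
python3 -m handwheel '[[0.1,-0.12,0,-0.01],[0.22,-0.24,0,-0.02],[0.32,-0.34,0,-0.028],[0.416,-0.427,0.05,-0.028],[0.416,-0.427,0.18,-0.028],[0.416,-0.427,0.31,-0.028],[0.416,-0.427,0.43,-0.028],[0.416,-0.427,0.467,-0.028],[0.416,-0.427,0.467,-0.028],[0.416,-0.427,0.467,-0.028],[0.416,-0.427,0.467,-0.028]]' 0; python3 - <<'E'
from rig import robot, vision
from h import *
import cv2
o=robot.get_obs();w=vision.camera("wrist")["frame"][:,:,::-1].copy()
print(o["position"],o["tool_rot"],o["grip_width"],o["q"])
r=vision.outline_of("wrist","handle_grip")
for q in r[:2]:
    ys,xs=np.nonzero(q["mask"]);vx=cv2.fitLine(np.c_[xs,ys].astype(np.float32),2,0,.01,.01).ravel()
    print(q["conf"],q["point"],len(xs),xs.min(),xs.max(),ys.min(),ys.max(),vx)
    w[q["mask"]]=w[q["mask"]]//2+np.array([0,128,0],np.uint8)
cv2.imwrite("pics/w7.png",w)
E
```

```text
time: 11.23
position: [0.5022, 0.1599, 0.225]
tool_rot: [0.688, 0.726, 0.001, 0.001]
ft_force: [-0.4, 0.1, 1.2]
grip_width: 0.0004
grip_force: 0.0
[0.50217224 0.15993867 0.2250439 ] [6.87983083e-01 7.25726137e-01 7.04947723e-04 5.95358715e-04] 0.00037104338361616357 [9.61158204e-02 4.02653370e-01 1.68469919e+00 3.11374657e-05
 1.05239486e+00 4.27173161e-02]
0.63 [152.3, 294.8] 3485 232 394 136 166 [9.9983203e-01 1.8327177e-02 2.9745767e+02 1.5145624e+02]
```

View pics/w7.png

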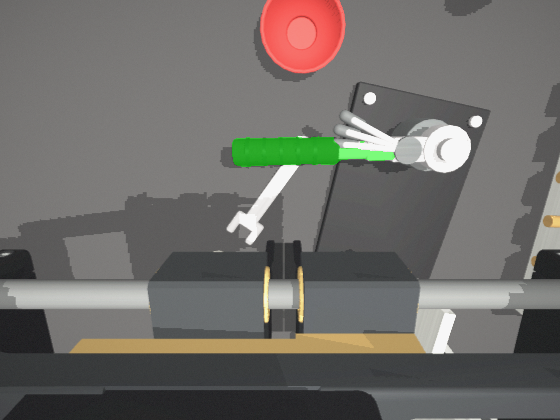

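The wrist view shows the handle level across the image at row ~152 (columns 232–340), the nut at (148,447), the dish beyond, and the fingers behind the handle. Computing nut and handle positions, and the push arc.

```bash
python3 - <<'E'
from h import *
P=np.array([.5022,.1599]);a=2*np.arctan2(.7257,.688)
R=np.array([[np.cos(a),np.sin(a)],[np.sin(a),-np.cos(a)]])
for n,p in (("end",(233,151)),("mid",(290,152)),("near",(335,152))):
    t=wtool(*p,.14);print(n,t,P+R@t[:2])
t=wtool(453,148,.125);print("nut",t,P+R@t[:2]);nut=np.array([.6437,.2140])
# arc: rows relative to the pose after descent, S at offset; angle th CW
phi0=np.radians(183.2);
def pose(th,off,r=.145):
    u=np.array([np.cos(phi0-th),np.sin(phi0-th)]);tt=np.array([u[1],-u[0]]);return nut+r*u+tt*off
print(np.degrees(a))
for th in np.arange(0,.61,.05):
    d=R.T@(pose(th,-.022)-P);print(round(th,2),(d/.3).round(3),round(th/2/np.pi,4))
E
```

```text
end [ 0.0462 -0.045   0.14  ] [0.45480162 0.20363596]
mid [0.0453 0.0071 0.14  ] [0.50687554 0.20551403]
near [0.0453 0.0482 0.14  ] [0.54791712 0.20770455]
nut [0.0503 0.1478 0.125 ] [0.64710908 0.21800585]
93.05515888482833
0.0 [ 0.08  -0.003] 0.0
0.05 [ 0.105 -0.006] 0.008
0.1 [ 0.129 -0.008] 0.0159
0.15 [ 0.153 -0.008] 0.0239
0.2 [ 0.178 -0.008] 0.0318
0.25 [ 0.202 -0.006] 0.0398
0.3 [ 0.226 -0.003] 0.0477
0.35 [0.251 0.001] 0.0557
0.4 [0.274 0.007] 0.0637
0.45 [0.298 0.013] 0.0716
0.5 [0.321 0.021] 0.0796
0.55 [0.344 0.03 ] 0.0875
0.6 [0.366 0.04 ] 0.0955
```

```bash
python3 -m handwheel '[[0,0,0.1,0],[0,0,0.22,0],[0,0,0.34,0],[0,0,0.44,0],[0,0,0.5,0],[0,0,0.5,0],[0,0,0.5,0]]'; python3 -m handwheel '[[0.03,-0.001,0,0],[0.06,-0.003,0,0],[0.08,-0.003,0,0],[0.092,-0.004,0,0.004],[0.105,-0.006,0,0.008],[0.117,-0.007,0,0.012],[0.129,-0.008,0,0.016],[0.141,-0.008,0,0.02],[0.153,-0.008,0,0.024]]'; python3 - <<'E'
from rig import robot
o=robot.get_obs();print(o["ft_force"],o["moment"])
E
```

```text
time: 11.92
position: [0.5017, 0.1599, 0.0746]
tool_rot: [0.688, 0.726, 0.0, 0.0]
ft_force: [0.1, 1.1, 0.8]
grip_width: 0.0007
grip_force: 0.0
time: 12.67
position: [0.4972, 0.2062, 0.0759]
tool_rot: [0.741, 0.672, 0.001, 0.001]
ft_force: [-0.6, -3.0, 2.3]
grip_width: 0.0005
grip_force: 1.6
[-0.55784756 -3.00856884  2.32423486] [-0.53282817 -0.08574091 -0.00245291]
```

```bash
python3 -m handwheel '[[0.024,-0.003,0,0.008],[0.049,-0.005,0,0.016],[0.073,-0.006,0,0.024],[0.098,-0.005,0,0.032],[0.122,-0.003,0,0.04],[0.146,0,0,0.048],[0.17,0.004,0,0.056],[0.17,0.004,0,0.056],[0.17,0.004,0,0.056]]'
```

```text
time: 13.42
position: [0.5026, 0.2573, 0.0752]
tool_rot: [0.846, 0.533, 0.001, 0.0]
ft_force: [0.2, 0.3, -0.1]
grip_width: 0.0008
grip_force: 0.0
```

```bash
python3 -m handwheel '[[0.012,-0.002,0,0.004],[0.024,-0.003,0,0.008],[0.036,-0.004,0,0.012],[0.049,-0.005,0,0.016]]'; python3 -m handwheel '[[0.008,-0.001,0,0.003],[0.016,-0.002,0,0.006],[0.024,-0.003,0,0.008]]'
```

```text
time: 13.75
position: [0.5064, 0.2695, 0.0746]
tool_rot: [0.872, 0.489, -0.001, 0.0]
ft_force: [-1.6, -2.3, 1.8]
grip_width: 0.0005
grip_force: 1.5
time: 14.0
position: [0.5096, 0.2766, 0.0744]
tool_rot: [0.885, 0.466, -0.001, -0.0]
ft_force: [-3.0, -1.5, 3.0]
grip_width: -0.0001
grip_force: 1.5
```

```bash
python3 -m handwheel '[[0.008,-0.001,0,0.003],[0.016,-0.002,0,0.006],[0.024,-0.003,0,0.008]]'
```

```text
time: 14.25
position: [0.5132, 0.2834, 0.0741]
tool_rot: [0.896, 0.444, -0.001, -0.0]
ft_force: [-2.6, -0.6, 2.0]
grip_width: 0.0007
grip_force: 1.6
```

```bash
python3 -m handwheel '[[0.008,-0.001,0,0.003],[0.016,-0.002,0,0.005]]'; python3 -m handwheel '[[0.008,-0.001,0,0.003],[0.016,-0.002,0,0.005]]' | grep -E "pos|ft"
```

```text
time: 14.42
position: [0.5158, 0.2877, 0.0741]
tool_rot: [0.903, 0.429, -0.001, -0.0]
ft_force: [-3.4, -2.1, 2.4]
grip_width: 0.0005
grip_force: 1.6
position: [0.5184, 0.2918, 0.0741]
ft_force: [-3.9, -1.0, 3.0]
```

```bash
python3 -m handwheel '[[0.008,-0.001,0,0.003],[0.016,-0.002,0,0.005]]' | grep -E "pos|ft"
```

```text
position: [0.5212, 0.2958, 0.0741]
ft_force: [-4.7, -0.0, 1.8]
```

```bash
python3 -m handwheel '[[0.008,-0.001,0,0.003],[0.016,-0.002,0,0.005]]' | grep -E "pos|ft"
```

```text
position: [0.524, 0.2997, 0.0741]
ft_force: [-4.2, 0.1, 0.4]
```

```bash
python3 -m handwheel '[[0.008,-0.001,0,0.003],[0.016,-0.002,0,0.005]]' | grep -E "pos|ft"
```

```text
position: [0.5261, 0.3027, 0.0739]
ft_force: [-6.5, -4.4, 2.8]
```

```bash
python3 -m handwheel '[[0.008,-0.001,0,0.003],[0.016,-0.002,0,0.005]]' | grep -E "pos|ft|rot"; python3 - <<'E'
from rig import vision
from h import *
import cv2
f=vision.camera("top")["frame"][:,:,::-1];cv2.imwrite("pics/t8.png",f)
r=vision.outline_of("top","handle_grip")
for q in r[:2]:
    ys,xs=np.nonzero(q["mask"]);print(q["conf"],len(xs),xs.min(),xs.max(),ys.min(),ys.max(),cv2.fitLine(np.c_[xs,ys].astype(np.float32),2,0,.01,.01).ravel())
E
```

```text
position: [0.5267, 0.3041, 0.0735]
tool_rot: [0.934, 0.358, -0.005, 0.002]
ft_force: [-9.4, -11.2, 5.4]
0.54 96 161 184 208 228 [  0.8062789   -0.59153557 167.53125    221.77083   ]
```

Force has jumped, so the nut is tight. Very small steps from here.

```bash
python3 -m handwheel '[[0,0,0,0]]' | grep -E "pos|ft|rot"
```

```text
position: [0.5267, 0.3041, 0.0736]
tool_rot: [0.934, 0.358, -0.005, 0.001]
ft_force: [-8.4, -8.2, 3.7]
```

```bash
python3 -m handwheel '[[0.005,0,0,0.001]]' | grep -E "pos|ft|rot"
```

```text
position: [0.5269, 0.3044, 0.0734]
tool_rot: [0.935, 0.355, -0.006, 0.002]
ft_force: [-10.2, -11.1, 5.9]
```

```bash
python3 -m handwheel '[[0.004,0,0,0]]' | grep -E "pos|ft"; python3 -m handwheel '[[0.004,0,0,0]]' | grep -E "pos|ft"
```

```text
position: [0.5271, 0.3046, 0.0733]
ft_force: [-11.5, -12.7, 6.8]
position: [0.5273, 0.3048, 0.0732]
ft_force: [-12.0, -13.2, 7.7]
```

```bash
python3 -m handwheel '[[0.004,0,0,0]]' | grep -E "pos|ft"
```

```text
position: [0.5275, 0.3051, 0.0731]
ft_force: [-13.1, -15.0, 8.0]
```

```bash
python3 - <<'E'
from rig import robot,vision
from h import *
import cv2
o=robot.get_obs();F=o["ft_force"];M=o["moment"];P=o["position"];print(P,F,M,o["grip_width"],o["tool_rot"])
r0=np.cross(F,M)/F.dot(F);print("line of action rel. sensor: r0",r0,"dir",F/np.linalg.norm(F),"M.F/|F|",M.dot(F)/np.linalg.norm(F))
q=o["tool_rot"];a=2*np.arctan2(q[1],q[0]);R=np.array([[np.cos(a),np.sin(a)],[np.sin(a),-np.cos(a)]]);print("yaw",np.degrees(a))
print("r0 in tool xy",R.T@r0[:2],"F tool",R.T@F[:2])
vision.camera("wrist")
for n in("handle_grip","click","thread","dish_mid","tube_mid","nut_axis"):
  for d in vision.outline_of("wrist",n)[:2]:
    ys,xs=np.nonzero(d["mask"]);l=cv2.fitLine(np.c_[xs,ys].astype(np.float32),2,0,.01,.01).ravel()
    print(n,round(d["conf"],2),np.round(d["point"]),len(xs),xs.min(),xs.max(),ys.min(),ys.max(),l.round(2))
f=vision.camera("scene")
for n in("handle_grip","click","dish_mid","tube_mid","plate_mid"):
  for d in vision.look_for("scene",n)[:2]: print("scene",n,d)
E
```

```text
[0.52750426 0.30509481 0.07311733] [-13.06478682 -14.95496907   8.00115026] [-2.44630186  2.07637934  0.08088548] 0.0006281538109710644 [ 0.93453241  0.35574434 -0.00943452  0.00247761]
line of action rel. sensor: r0 [-0.03888458 -0.0403974  -0.13900008] dir [-0.61023884 -0.69852674  0.3737231 ] M.F/|F| 0.07265068645120132
yaw 41.68021506090697
r0 in tool xy [-0.0559048   0.00431434] F tool [-19.70231229   2.48166175]
handle_grip 0.92 [232. 304.] 10933 182 503 206 260 [1.0000e+00 3.0000e-02 3.1220e+02 2.3244e+02]
click 0.63 [230. 305.] 10859 182 503 206 260 [1.0000e+00 3.0000e-02 3.1239e+02 2.3236e+02]
thread 0.64 [227. 398.] 19660 182 559 161 263 [ 1.0000e+00 -3.0000e-02  3.8469e+02  2.2438e+02]
tube_mid 0.16 [226. 400.] 19772 182 559 161 262 [ 1.0000e+00 -3.0000e-02  3.8513e+02  2.2423e+02]
nut_axis 0.92 [223. 421.] 24146 182 559 152 263 [ 9.9000e-01 -1.0000e-01  4.0708e+02  2.1628e+02]
scene handle_grip {'point': [180.1, 360.7], 'conf': 0.62}
scene dish_mid {'point': [170.8, 352.4], 'conf': 0.56}
scene tube_mid {'point': [193.0, 419.0], 'conf': 0.79}
scene tube_mid {'point': [178.4, 361.3], 'conf': 0.26}
scene plate_mid {'point': [199.7, 284.0], 'conf': 0.84}
```

Contact point checks out: it is on the handle, with the handle square to the finger and the nut turned ~0.9 rad. Keep creeping, easing the downward drift.

```bash
python3 -m handwheel '[[0.001,0,-0.004,0]]' | grep -E "pos|ft"; python3 -m handwheel '[[0.003,0,-0.003,0]]' | grep -E "pos|ft"
```

```text
position: [0.5275, 0.3052, 0.074]
ft_force: [-11.3, -13.2, 1.7]
position: [0.5275, 0.3052, 0.0743]
ft_force: [-12.8, -15.7, 0.8]
```

```bash
python3 -m handwheel '[[0.003,0,-0.002,0]]' | grep -E "pos|ft"
```

```text
position: [0.5275, 0.3053, 0.0743]
ft_force: [-11.2, -16.9, -1.1]
```

```bash
python3 - <<'E'
from rig import robot,vision
from h import *
import cv2
L=[]
for i in range(8):
    o=robot.get_obs();L.append(np.r_[o["ft_force"],o["moment"],o["position"]]);f=vision.camera("wrist")["frame"]
cv2.imwrite("pics/w9.png",f[:,:,::-1])
m=np.mean(L,0);print(m.round(4),np.std(L,0).round(3),o["joint_torque"].round(2),o["q"].round(3))
F,M=m[:3],m[3:6];q=o["tool_rot"];a=2*np.arctan2(q[1],q[0]);R=np.array([[np.cos(a),np.sin(a),0],[np.sin(a),-np.cos(a),0],[0,0,-1]])
Ft,Mt=R.T@F,R.T@M;r0=np.cross(Ft,Mt)/Ft.dot(Ft);d=Ft/np.linalg.norm(Ft);s=(.01-r0[0])/d[0]
print("Ft",Ft,"contact tool frame from sensor",r0+s*d,"pitch",Mt.dot(d))
d=vision.outline_of("wrist","handle_grip")[0]["mask"]
for c in range(190,505,25):
    y=np.nonzero(d[:,c])[0]; print(c,y.min(),y.max(),wtool(c,(y.min()+y.max())/2,-.011)[:2],end=" | ")
g=cv2.cvtColor(f,cv2.COLOR_RGB2GRAY);print();print(g[200:290:3,285]);print(g[200:290:3,300])
def proj(x,y,z):
    p=HE[:,:3].T@(np.array([x,y,z])-HE[:,3]);return np.round([KW[1]+KW[0]*p[0]/p[2],KW[2]+KW[0]*p[1]/p[2]],1)
print("tips",proj(.0095,0,.008),"nut pred",proj(.022,.145,-.02))
E
```

```text
[-11.767  -15.52     1.0136  -2.5425   1.9302   0.0718   0.5276   0.3053
   0.0742] [0.396 0.744 0.889 0.044 0.015 0.03  0.    0.    0.   ] [ 4.440e+00 -4.883e+01 -2.220e+01  2.310e+00 -4.720e+00  3.000e-02] [ 0.345  0.721  1.572 -0.008  0.872  1.193]
Ft [-19.10875371   3.76695054  -1.013598  ] contact tool frame from sensor [ 0.01       -0.00572208  0.16446505] pitch 0.0016974842686688564
190 212 251 [ 0.0242 -0.0439] | 215 208 251 [ 0.0252 -0.0319] | 240 210 251 [ 0.0247 -0.02  ] | 265 209 251 [ 0.0249 -0.008 ] | 290 209 258 [0.0231 0.004 ] | 315 207 251 [0.0254 0.0159] | 340 206 251 [0.0257 0.0279] | 365 207 251 [0.0254 0.0398] | 390 212 251 [0.0241 0.0519] | 415 235 248 [0.019  0.0645] | 440 219 247 [0.0233 0.076 ] | 465 238 252 [0.0171 0.089 ] | 490 240 251 [0.0168 0.1012] | 
[130 134 138  69  62  72  74  80  82  83  84  81  86  87  83  82  79  78
  72  55  55  54  54  55  55  60  62 126 157 176]
[152 146 120  61  68  72  76  80  81  86  87  85  84  86  64  62  63  64
  59  55  49  51 114 187 207 223 229 224 201 204]
tips [281.9 244.5] nut pred [600.6 242.7]
```

```bash
python3 -m handwheel '[[0.004,0,0,0]]' | grep -E "pos|ft"; python3 -m handwheel '[[0.004,0,0,0]]' | grep -E "pos|ft"
```

```text
position: [0.5278, 0.3056, 0.074]
ft_force: [-13.1, -17.1, 1.9]
position: [0.528, 0.3058, 0.0739]
ft_force: [-13.8, -19.4, 3.8]
```

```bash
python3 -m handwheel '[[0.004,0,0,0]]' | grep -E "pos|ft"
```

```text
position: [0.5281, 0.306, 0.0738]
ft_force: [-15.0, -20.9, 4.0]
```

Force is still rising without a break. I'll back off, check the free reading, then push further out on the handle and a little higher to confirm that only the handle is being loaded.

```bash
python3 -m handwheel '[[-0.04,0,0,0],[-0.08,0,0,0],[-0.08,0,0,0],[-0.08,0,0,0]]' | grep -E "pos|ft"; python3 - <<'E'
from rig import robot,vision
from h import *
import cv2
L=[]
for i in range(4):
    o=robot.get_obs();L.append(np.r_[o["ft_force"],o["moment"]]);f=vision.camera("wrist")["frame"]
print(np.mean(L,0).round(3),o["position"],o["tool_rot"])
for n in("handle_grip","nut_axis","dish_mid"):
  for r in vision.outline_of("wrist",n)[:1]:
    d=r["mask"];print(n,r["conf"])
    for c in range(190,560,30):
        y=np.nonzero(d[:,c])[0]
        if len(y): print(c,y.min(),y.max(),wtool(c,(y.min()+y.max())/2,-.011)[:2],end=" | ")
cv2.imwrite("pics/w10.png",f[:,:,::-1])
t=vision.camera("top")["frame"];cv2.imwrite("pics/t10.png",t[:,:,::-1])
for n in("dish_mid","tube_mid","handle_grip","glue_mid","spanner_grip"):print(n,vision.look_for("top",n)[:1])
E
```

```text
position: [0.5227, 0.2988, 0.0776]
ft_force: [0.5, 0.4, 0.1]
[ 0.334  0.12  -0.295 -0.021 -0.042 -0.014] [0.5225376  0.29926182 0.07754637] [9.34880704e-01 3.54956012e-01 2.07249826e-03 5.48206242e-05]
handle_grip 0.81
190 203 248 [ 0.0272 -0.0437] | 220 200 250 [ 0.0275 -0.0294] | 250 198 249 [ 0.0282 -0.0151] | 280 196 247 [ 0.0292 -0.0008] | 310 194 246 [0.0299 0.0134] | 340 192 244 [0.0309 0.0276] | 370 193 241 [0.0314 0.0418] | 400 216 231 [0.0282 0.0563] | 430 198 230 [0.0329 0.07  ] | 460 218 234 [0.0269 0.0851] | 490 220 232 [0.0269 0.0994] | nut_axis 0.58
190 203 248 [ 0.0272 -0.0437] | 220 200 250 [ 0.0275 -0.0294] | 250 199 249 [ 0.028  -0.0151] | 280 197 247 [ 0.0289 -0.0008] | 310 194 245 [0.0302 0.0134] | 340 192 244 [0.0309 0.0276] | 370 193 241 [0.0314 0.0418] | 400 142 231 [0.0462 0.0545] | 430 156 230 [0.0431 0.0687] | 460 164 233 [0.0404 0.083 ] | 490 141 234 [0.0457 0.096 ] | 520 142 241 [0.0438 0.1103] | 550 145 239 [0.0435 0.1242] | dish_mid 0.65
220 171 199 [ 0.0469 -0.0283] | 250 163 198 [ 0.049  -0.0145] | 280 171 195 [ 0.0478 -0.0007] | dish_mid [{'point': [251.7, 168.5], 'conf': 0.5}]
tube_mid [{'point': [191.4, 271.0], 'conf': 0.74}]
handle_grip []
glue_mid [{'point': [277.6, 266.4], 'conf': 0.7}]
spanner_grip [{'point': [195.2, 274.6], 'conf': 0.75}]
```

```bash
python3 -m handwheel '[[0,-0.08,-0.02,-0.005],[0,-0.08,-0.02,-0.005],[0.015,-0.08,-0.02,-0.005],[0.03,-0.08,-0.02,-0.005],[0.04,-0.08,-0.02,-0.005]]' | grep -E "pos|ft"; python3 -m handwheel '[[0.01,0,0,0],[0.02,0,0,0],[0.02,0,0,0]]' | grep -E "pos|ft|rot"; python3 - <<'E'
from rig import robot,vision
from h import *
L=[]
for i in range(6):
    o=robot.get_obs();L.append(np.r_[o["ft_force"],o["moment"]]);vision.camera("wrist")
m=np.mean(L,0);F,M=m[:3],m[3:]-[-.021,-.042,-.014];F=F-[.33,.12,-.3];q=o["tool_rot"];a=2*np.arctan2(q[1],q[0]);R=np.array([[np.cos(a),np.sin(a),0],[np.sin(a),-np.cos(a),0],[0,0,-1]])
Ft,Mt=R.T@F,R.T@M;r0=np.cross(Ft,Mt)/Ft.dot(Ft);d=Ft/np.linalg.norm(Ft);print(Ft,"contact",r0+d*(.01-r0[0])/d[0],o["position"])
E
```

```text
position: [0.5092, 0.3218, 0.082]
ft_force: [-8.7, -7.0, 5.7]
position: [0.5106, 0.3233, 0.0815]
tool_rot: [0.929, 0.37, -0.011, 0.002]
ft_force: [-12.1, -10.1, 8.5]
[-15.4041797   -0.52524081  -8.96925075] contact [ 1.00000000e-02 -2.16896477e-05  1.69339419e-01] [0.5106138  0.32334868 0.08157715]
```

```bash
python3 -m handwheel '[[0.004,0,-0.008,0]]' | grep -E "pos|ft"; python3 -m handwheel '[[0.005,0,-0.006,0]]' | grep -E "pos|ft"; python3 - <<'E'
from rig import robot,vision
from h import *
import cv2
f=vision.camera("wrist")["frame"];cv2.imwrite("pics/w11.png",f[:,:,::-1]);t=vision.camera("top")["frame"];cv2.imwrite("pics/t11.png",t[:,:,::-1]);s=vision.camera("scene")["frame"];cv2.imwrite("pics/s11.png",s[:,:,::-1])
# has the dish or wrench base moved? compare scene with start around dish
for n in("dish_mid","tube_mid","spanner_grip"):
  for q in vision.outline_of("scene",n)[:1]:
    ys,xs=np.nonzero(q["mask"]);print(n,q["conf"],q["point"],xs.min(),xs.max(),ys.min(),ys.max())
red=lambda p:(lambda m:(np.argwhere(m).mean(0),m.sum(),np.argwhere(m).min(0),np.argwhere(m).max(0)))((lambda i:(i[:,:,2]>150)&(i[:,:,1]<80)&(i[:,:,0]<80))(cv2.imread(p).astype(int)))
for p in("pics/scene0.png","pics/s11.png","pics/top0.png","pics/t10.png","pics/t11.png"):print(p,red(p))
E
```

```text
position: [0.5107, 0.3235, 0.0832]
ft_force: [-10.4, -11.8, 1.1]
position: [0.5108, 0.3236, 0.084]
ft_force: [-11.2, -13.0, -3.2]
dish_mid 0.71 [163.4, 351.5] 341 360 157 176
tube_mid 0.78 [194.1, 421.9] 413 430 176 206
spanner_grip 0.73 [240.1, 318.2] 254 391 182 288
pics/scene0.png (array([163.61384335, 355.12386157]), np.int64(549), array([152, 340]), array([175, 370]))
pics/s11.png (array([165.56012658, 351.22468354]), np.int64(316), array([157, 341]), array([175, 361]))
pics/top0.png (array([246.92493639, 161.36641221]), np.int64(786), array([232, 146]), array([262, 177]))
pics/t10.png (array([252.6056338 , 172.09859155]), np.int64(71), array([246, 168]), array([259, 176]))
pics/t11.png (array([250.57453416, 167.36335404]), np.int64(322), array([232, 156]), array([262, 177]))
```

The dish is unmoved. Continue creeping at the handle's outer end, where less stored travel is released at the click.

```bash
python3 -m handwheel '[[0.005,0,0.003,0],[0.005,0,0.003,0]]' | grep -E "pos|ft"; python3 -m handwheel '[[0.005,0,0,0],[0.005,0,0,0]]' | grep -E "pos|ft"
```

```text
position: [0.5111, 0.324, 0.0827]
ft_force: [-11.6, -13.3, 3.2]
position: [0.5114, 0.3244, 0.0827]
ft_force: [-12.7, -16.0, 4.1]
```

```bash
python3 -m handwheel '[[0.005,0,0,0],[0.005,0,0,0]]' | grep -E "pos|ft"; python3 - <<'E'
from rig import robot,vision
from h import *
import cv2
o=robot.get_obs();f=vision.camera("wrist")["frame"];cv2.imwrite("pics/w12.png",f[:,:,::-1]);print(o["position"],o["tool_rot"],o["time"])
d=vision.outline_of("wrist","handle_grip")[0]["mask"];h=(.085-o["position"][2])
for c in range(190,560,30):
    y=np.nonzero(d[:,c])[0]
    if len(y): print(c,y.min(),y.max(),wtool(c,(y.min()+y.max())/2,-h)[:2],end=" | ")
E
```

```text
position: [0.5117, 0.3247, 0.0826]
ft_force: [-15.0, -16.5, 3.9]
[0.51172388 0.32470957 0.08255247] [ 0.92874018  0.37034831 -0.01653937  0.00320202] 20.2833
250 204 250 [ 0.0234 -0.0161] | 280 204 251 [ 0.0231 -0.0009] | 310 206 251 [0.0226 0.0143] | 340 205 251 [0.0228 0.0295] | 370 206 251 [0.0226 0.0447] | 400 206 253 [0.022  0.0599] | 430 207 253 [0.0217 0.0752] | 460 236 246 [0.0157 0.0914] | 490 224 252 [0.0174 0.1064] | 520 242 253 [0.0121 0.1229] |
```

```bash
python3 - <<'E'
import cv2,numpy as np
ch=" .:-=+*#%@"
t=cv2.imread("pics/t11.png");g=cv2.cvtColor(t,6)
for r in range(184,240,1):
    print(r,"".join("R" if t[r,c,2]>150 and t[r,c,1]<90 else ch[min(9,g[r,c]//26)] for c in range(145,215)))
E
```

```text
184 -:::::::-=--===---=-=-=-=---==---=-==--::-:::::-::::::::::::::::::::::
185 :::::::::-=======-------=---==----------::::::::::++=-::::-:-:::::::::
186 :::::::::--=--==-=--==-=-=-==-=--===----:-:::::+@@@@@@@*--:::::-::::::
187 :::::::::-==-===-==-===--=======-===-==-:::::=%@@@@@@@@@@*=-::::::::::
188 :::::::::---==-=-======-=-==--===-=-=--::::::@@@@@@@@@@@@@*=-:::::::::
189 :::::::::-=--=-====--==--===--===--==----:::%@@@@@@@@@@@@@%+=-::::::::
190 :::::::::-===--==-==-===-====-----=-=--::::=@@@@@@@@@@@@@@@**=-:-:::::
191 ::::::::---=====-==--====-===----==-=-:::::#@@@@@@@@@@@@@@@#*+=:::::::
192 ::::::::---=---=--=-==--===-=-=--===---::::%@@@@@@@@@@@@@@@%+*=:::::::
193 -::::::--=---====---==----=--=====-===-::::@@@@@@@@@@@@@@@@%===:::::::
194 ----::------=----==-----====------------::-@@@@@@@@@@@%@@@@%===-::::::
195 ===---=-===-==-=-===---=-=----=----==--::::%@@@@@@@@@@%@@@@*===-::::::
196 -=-==-==---=-==-=--=-------==--=-=-=---:-:+@@@@@@@@@%#%@@@@+==-:.:::::
197 =-=-=-==--=-=========--=-===--=-==------:+@@@@@@@@%%%%@@@@#===-::..:::
198 -=-==-==-==--=-==-=-=---==-----=----=::-=*@@@@
[... 2399 characters left out ...]
-------=---=-------=-----
231 :.....--:.:::.......--===-:--==-:.:...:::::--=---=-------=------------
232 :.....-=-:...:.....RR===:::----:::::::::::----=----===---=---------=--
233 -:....:-=-:.......RRR=-:.---==-::::::::::::::::-=---=---==-=----=-----
234 -::....-==-:.....RR===:.RR-=++-:::::::::::::::::--=---==-==-----------
235 :-:....:-==-:...RR===-.RRR=++-::::::::::::::::::------=---------------
236 :-::.:..:-==-:.RR===-.RRR=++-:::::::::::::::::::::--------==--=-------
237 ::::::..:::::::-===::RR++++--::::::::::::::::::::::----=----=#%%#=-=--
238 ::::::...:::::--==::RRR++=-RRR-::::::::::::::::::::--------%@@@@@@%=--
239 :::::::..::::::-=::RRR=+=-RRRRR::::::::::::::::::::::-----%@@#**#@@%--
```

The top-view pixels show the wrench still straight, with nothing else in contact. Keep increasing slowly; stored travel at this radius still leaves margin.

```bash
python3 -m handwheel '[[0.006,0,-0.003,0],[0.006,0,-0.003,0]]' | grep -E "pos|ft"; python3 -m handwheel '[[0.005,0,0,0],[0.005,0,0,0]]' | grep -E "pos|ft"
```

```text
position: [0.512, 0.3251, 0.0829]
ft_force: [-15.0, -17.9, 3.0]
position: [0.5123, 0.3254, 0.0827]
ft_force: [-15.4, -20.2, 3.8]
```

```bash
python3 -m handwheel '[[0.005,0,-0.002,0],[0.005,0,-0.002,0]]' | grep -E "pos|ft"; python3 - <<'E'
from rig import robot,vision
import cv2
ch=" .:-=+*#%@"
o=robot.get_obs();print(o["q"].round(4),o["joint_torque"].round(1))
t=vision.camera("top")["frame"][:,:,::-1].copy();cv2.imwrite("pics/t13.png",t);g=cv2.cvtColor(t,6)
for r in range(198,219,1):
    print(r,"".join("R" if t[r,c,2]>150 and t[r,c,1]<90 else ch[min(9,g[r,c]//26)] for c in range(155,200)))
s=vision.camera("scene")["frame"][:,:,::-1].copy();cv2.imwrite("pics/s13.png",s);g=cv2.cvtColor(s,6)
for r in range(145,212,1):
    print(r,"".join("R" if s[r,c,2]>150 and s[r,c,1]<90 else ch[min(9,g[r,c]//26)] for c in range(310,400)))
E
```

```text
position: [0.5126, 0.3257, 0.0829]
ft_force: [-16.0, -20.9, 2.8]
[ 0.3864  0.7109  1.5601 -0.0104  0.9116  1.2043] [  5.6 -49.3 -26.5   3.   -6.7  -0.1]
198 =---=---==-=---==--=-----=-::-=*%@@@@@@@@@@@@
199 ------=-=-====-=---=----=-=-=+***#%@@@@@@@@@@
200 =-=-=-=---====--===-=-=--===*******%@@@@@@@@@
201 -=-==-=---====----==----===+*******#@@@%%%##*
202 =-==------=--=--------=--=+*********@@%+=====
203 -=-==---=----------==-=-=+%#*******+##+======
204 ===------=--=-==----=-+%@@@#*******++=-:-====
205 ==---------=---=--=*@@@@@@@@******+=--:::::::
206 -----=-----=---=*@@@@@@@@@@@%****+=--:::::.::
207 ---==-------*#@@@@@@%@@@@@@@@@%**+=-::-:::..:
208 -----====--*@@@@@#*@@@@@@@@@@@@@#=---::-::...
209 -==-*%*--+*+#%#++@@@@@@@@%@@@@#+=--:::::::...
210 -==-=+==-+#*=--*@@@%@@@@@@@@@*=---:::::::....
211 ====--=--=+==-*@@%*%@@@@@@@@*=--::::::::.....
212 ======-======-=**=@@@@@@@@@*=-:---:::::......
213 ====-==========--@@@@@@@@@+--:::::::::.......
214 ===--====-==-===-#%@@@@@%+--:::::::::........
215 --=-====-==-======#@@@%*=--::--::::::........
216 =--====-=====-=====*%%*=----*@@#-:-:.......
[... 5767 characters left out ...]
@%%%+=-----------------------------
205 ###############=:::::::::::.:::::::......----===++**%%%%%+++=:----------------------------
206 ###############-:.:::.:::.:::::::::......----==+=+++++++++++=::---------------------------
207 %##############::::::::::::::::::::......-----==+++++++++*+++-:---------------------------
208 @#############*::::::::::::::::::::......:-----==++++++++*+==-::--------------------------
209 @@############+::::::::::::::::::.......::-------==++++==++++::::-------------------------
210 @@%###########=:::::::::::::::::........::----------=-===+++=:::::------------------------
211 @@@##########*-::::::::::::::::.........:::-=--------==+=+++-::::::-----------------------
```

```bash
python3 -m handwheel '[[0.005,0,-0.001,0],[0.005,0,-0.001,0]]' | grep -E "pos|ft"; python3 -m handwheel '[[0.005,0,-0.001,0],[0.005,0,-0.001,0]]' | grep -E "pos|ft"
```

```text
position: [0.5212, 0.3331, 0.0847]
ft_force: [-1.6, 0.0, -1.6]
position: [0.5281, 0.3377, 0.0874]
ft_force: [-2.5, -1.8, -2.3]
```

```bash
python3 -m handwheel '[[0.005,0,-0.001,0],[0.005,0,-0.001,0]]' | grep -E "pos|ft"; python3 - <<'E'
from rig import robot,vision
from h import *
import cv2
o=robot.get_obs();f=vision.camera("wrist")["frame"];cv2.imwrite("pics/w14.png",f[:,:,::-1]);print(o["position"],o["tool_rot"],o["time"],o["grip_width"],o["grip_force"])
g=cv2.cvtColor(f,cv2.COLOR_RGB2GRAY);ch=" .:-=+*#%@"
for r in range(140,300,4): print(r,"".join("R" if f[r,c,0]>150 and f[r,c,1]<90 else ch[min(9,g[r,c]//26)] for c in range(160,560,4)))
E
```

```text
position: [0.5288, 0.3386, 0.0877]
ft_force: [-3.3, -2.8, -2.9]
[0.52880846 0.33855128 0.0876781 ] [ 9.29108609e-01  3.69799770e-01 -2.20605972e-03  6.75160216e-04] 21.4833 0.00021383216169098464 2.2983770817518234
140 =======================================================================================...:::::::::=
144 =====================================================================================-..::::::::::::
148 ====================================================================================...:::::::::::::
152 ======================================+============================================..:::::::::::::::
156 =================================================================================...::::::::::::::::
160 ================================================================================...:::::::::::::::::
164 ==============================================================================:..:::::::::::::::::::
168 =================================+=====+=====================================...::::::::::::::::::::
172 =========================================
[... 2614 characters left out ...]
:-::.%:::::::::::::::::::::::::::=-:::---==*#%@@@@@@@@@@@@@@@@*+......
276 ::::::::::::::::::::::::::+*.::-::.%::::::::::::::::::::::::::::--:::::::::::::%@@@@@%@@@@@@*.......
280 ::::::::::::::::::::::::::*#=======%:::::::::::::::::::::::::::::===================================
284 ==========================*********@-====================-=======**********+*+*++*++++++++++++++++++
288 ==========================**######+@-============================+#####*#*#***********************=*
292 ==========================%########@-============================#################################++
296 ==========================%#%%%%%%%@-============================%%####%#######################+#+++
```

It has clicked: the force collapsed and the handle jumped on. Backing away straight now.

```bash
python3 -m handwheel '[[-0.04,0,0,0],[-0.1,0,0,0],[-0.15,0,0,0],[-0.15,0,-0.1,0],[-0.15,0,-0.22,0],[-0.15,0,-0.35,0],[-0.15,0,-0.48,0],[-0.15,0,-0.5,0],[-0.15,0,-0.5,0]]' | grep -E "time|pos|ft"; python3 - <<'E'
from rig import robot,vision
from h import *
import cv2
o=robot.get_obs();f=vision.camera("wrist")["frame"];print(o["position"],o["tool_rot"])
p=o["position"];q=o["tool_rot"];a=2*np.arctan2(q[1],q[0]);R=np.array([[np.cos(a),np.sin(a)],[np.sin(a),-np.cos(a)]])
d=vision.outline_of("wrist","handle_grip")
for m in d[:1]:
    m=m["mask"];E=[]
    for c in range(0,560,20):
        y=np.nonzero(m[:,c])[0]
        if len(y): w=wtool(c,(y.min()+y.max())/2,p[2]-.085)[:2];E.append(p[:2]+R@w);print(c,y.min(),y.max(),E[-1].round(4))
g=cv2.cvtColor(f,cv2.COLOR_RGB2GRAY);ch=" .:-=+*#%@"
for r in range(60,240,5): print(r,"".join("R" if f[r,c,0]>150 and f[r,c,1]<90 else ch[min(9,g[r,c]//26)] for c in range(150,560,4)))
E
```

```text
time: 22.28
position: [0.5014, 0.3107, 0.2439]
ft_force: [0.1, -0.2, 0.2]
[0.50137418 0.31071443 0.24388457] [ 9.29098104e-01  3.69763843e-01  7.17023280e-03 -1.20911216e-05]
280 119 144 [0.5453 0.3553]
300 123 148 [0.5558 0.3388]
320 127 152 [0.5663 0.3222]
340 130 155 [0.5776 0.3062]
360 140 151 [0.5889 0.29  ]
380 152 153 [0.5977 0.271 ]
400 162 166 [0.6038 0.2483]
60 -----------===================================================================================--===----
65 ----------========================================================================================-----
70 --:------=========================================================================================-----
75 ::-=----====================================================================-=====================-----
80 ---==-====================================================================.::-====================-----
85 ---=====================================================================-:---:-====================----
90 ---====================================================================.---@@@-=====
[... 2450 characters left out ...]
======-:---------------:--------::-:-:::-::::=======
210 ==========================================================-:---------------------:--:-:::-:::::::======
215 ===========================================================-:-----------------------::::::::::::::=====
220 =================================================*@@@@======-:------------------:---::-:::::::::::-====
225 =================================================@====@======-:------------:-----:-----::::::::::--=*==
230 =================================================@@@@@@=======---------------------:::-::::::::--=***+=
235 ==============-=========------------=========-===@@@@@=========-------:---------:--:::::::::::-=******=
```

The handle now points 123.3° against 134.4° before, a bend of 0.19 rad and one click. The nut lies about 5–7 mm off the handle line, where 7 mm is expected. The arm is free with zero force. Quick plate check, then hand in.

```bash
python3 - <<'E'
from rig import robot,vision,job
import cv2,numpy as np
f=vision.camera("scene")["frame"][:,:,::-1];a=cv2.imread("pics/s6.png").astype(int)
print("diff at plate",np.abs(f[180:245,255:305].astype(int)-a[180:245,255:305]).mean(), robot.get_obs()["ft_force"])
print(job.hand_in())
E
```

```text
diff at plate 9.020820512820514 [-0.29698975  0.39261729  0.51746894]
the job is handed in; nothing more can be done
None
```

I handed the job in with the L-plate hanging level on the pin by hole 3 and the wrench broken over once, bent about 0.19 rad and let go; I could not read the thread angle directly, and a final before/after image check of the plate was inconclusive.

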